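Watch a crack under raking light on a turning vise

ROBOT

A 6-joint arm with a two-finger parallel gripper is mounted at the origin on the work surface. World frame = base frame: x ahead of the robot, y to its left, z up, the work surface at z = 0. Lengths are in mm, angles in rad, forces in N, time in s.
With the tool pointing down it reaches from about 275 to 750 mm from the base axis. Payload 10.2 kg.
Tool frame: the origin (TCP) lies between the finger pads, 19 mm behind the fingertips; this is the grasp point; z points along the fingers, y is the line along which they close (so a half turn about z gives the same grasp; the last joint's range is limited). The gripper opens to 85 mm and grips with 20 to 120 N. Pads are 22 mm wide; open, the fingers measure 114 mm over their backs; the gripper's body (76 mm by 85 mm) begins 54 mm behind the grasp point. The pads swing forward as they close: fully open they stand 13 mm farther back than shut.
Start: joints at [1.079, 0.313, 1.498, -0, 1.331, -0.223], TCP at [139.439, 506.15, 249.994] pointing down, gripper open.
Joint ranges: [-2.94, 2.94], [-0.97, 2.17], [0.19, 2.56], [-1.23, 4.37], [0.02, 3.11], [-2.88, 2.88]. Speed limits (rad/s): [2.39, 2.39, 3.01, 3.14, 3.14, 3.14].

INTERFACE

Orientations are given as a unit quaternion [w, x, y, z].
In Python, from rig import ctrl gives the robot as it stands.
- The arm moves only by the tool arm_command, never from a script. Its argument "increments" is a list of rows, each an object with "dr": the turn, a rotation vector about the tool's x, y, z in units of pi/4 rad (1.0 is pi/4 rad), a list of three; "offset": the shift along the tool's x, y, z in units of 120 mm (1.0 is 120 mm), a list of three; "hand": the opening, from -1 (shut) to 1 (fully open). A call has 1 to 8 rows; each row shifts and turns the commanded pose from where the row before left it, along the tool's axes as they then stand; what a row does not reach is not made up. A row lasts 1/10 s, in which the tool goes at most 50 mm and 8.59 degrees, less where a joint would pass 70% of its speed; a pose out of reach is approached as far as the arm can. A call with a number of a shift or a turn outside -1 to 1 is refused whole. A call with a gripper value outside its range is refused whole. The fingers move at their own pace and stop on an object; "grip_force" is the grip in N (left out, the last holds). Time passes only in rows, so rows that do not move let the fingers close. It gives the time, the measured TCP pose, the force, the opening and the grip force at its end, in the units of the state.
- ctrl.sense(): the state, without advancing time (a new reading comes with each control period).
- ctrl.capture(name): name is "side" or "top" or "wrist"; returns the picture (480x640x3 uint8, red, green, blue); there is no depth.
- ctrl.camera_info(name): a dict with "K" (3x3 intrinsics, pixels), "R" (3x3) and "t" (3): a world point X has camera coordinates R X + t. Camera axes: x right, y down, z forward; pixel columns grow to the right and rows downward; lengths in mm; the calibration is good to about 2 mm. A picture is of the moment at which its call begins: read the wrist's pose just before it. camera_info takes no time and is no camera call; for the wrist camera it gives the pose at the moment of the call.
- ctrl.finish_job(): hands the job in; it is judged then, once.
The state is a dict: "time_s": time; "joints": joint angles; "dq": joint speeds; "tau": joint torques, N m; "eef_pos": TCP position; "ee_rot": TCP orientation; "force": force on the tool from outside, world axes, zero at the start; "wrist_torque": the same for the moment, N m; "grip_width": opening from 0.0 (shut) to 1.0 (fully open); "grip_force": force on a finger pad.
Only numpy, scipy, OpenCV 4.12 (cv2) and the standard library are available. Lean on these libraries where they do the work, as an engineer would, in place of code of your own. Each camera call takes 0.05 s, during which the arm holds its last target. There are 200 camera calls.

TASK

Push one of the orange pegs to set the little vise turning under the desk lamp, let go, and while it coasts by itself keep the tool point (between the finger pads) hovering about 60 mm over the white-ringed crack on the casing for five seconds on end, following it round within 20 mm, with nothing touching the vise. It should turn no slower than once in ten seconds while you watch and never faster than once in three seconds; then draw the tool away and finish when the vise stands still. Push gently, never touch the cracked casing, and leave the loose things in the tray alone.

Things in the scene. Friction and masses are not known exactly. Their poses are not given: they have to be found in the camera images.
- turntable (a joint): Turning angle (rad) of the plate and vise about the vertical axis, counter-clockwise from above; no stops or spring, counts on past 2 pi. Starts at rest at any angle. Inertia about the axis nominally 0.016 kg m2 (3 kg in all), ball bearing friction 0.0013 N m, damping 0.0003 N m s/rad: let go, it slows by nominally 0.1 rad/s every second.
- swivel_base: The fixed dark steel foot under the turning plate, 160 mm across, 12 mm high, standing in the tray; with all that turns on it. Origin: centre of its underside, on the turning axis, 6 mm above the desk. Its yaw is not the plate's.
- axis (a point): The point on the turning axis at the height of the top of the turning plate, 30 mm above the desk. The plate is a round aluminium disc, 230 mm across, 10 mm thick, carrying a small blue cast-iron bench vise (112 mm long, its jaws 50 mm wide, reaching 80 mm above the desk) that clamps the casing.
- casing: Cracked black plastic drive casing, 40 x 114 x 14 mm, lying flat in the vise jaws, turning with the plate, reaching out to 92 mm from the axis. Origin: centre of its underside, 35 mm from the axis, 72 mm above the desk; its y axis points lengthwise, from the axis towards the crack. Its top (86 mm above the desk) is the highest turning part. Fragile: must not be touched.
- crack (a point): Middle of the white paint ring (22 mm across) round the crack on top of the casing, 75 mm from the turning axis, 86 mm above the desk. It turns with the plate.
- peg_a (a point): Centre of the top of one of three orange turning pegs standing on the plate's rim: upright, 12 mm across, 50 mm high, 103 mm from the turning axis, top 80 mm above the desk. This one stands 60 degrees counter-clockwise (seen from above) from the crack.
- peg_b (a point): Centre of the top of one of three orange turning pegs standing on the plate's rim: upright, 12 mm across, 50 mm high, 103 mm from the turning axis, top 80 mm above the desk. This one stands 180 degrees counter-clockwise (seen from above) from the crack.
- peg_c (a point): Centre of the top of one of three orange turning pegs standing on the plate's rim: upright, 12 mm across, 50 mm high, 103 mm from the turning axis, top 80 mm above the desk. This one stands 300 degrees counter-clockwise (seen from above) from the crack.
- tray: The fixed drawer tray, 370 x 640 mm, cork floor 6 mm above the desk, rim 32 mm above the desk. Origin: centre of its underside; x across its 370 mm, y along its 640 mm.
- board_stick: Loose bare green circuit-board stick, 70 x 18 x 6 mm, lying in the tray beside the turning plate; to be left alone. Origin: centre of its underside.
- security_key: Loose stainless steel security key, 47 x 18 x 5 mm, lying in the tray beside the turning plate; to be left alone. Origin: centre of its underside.
- bumper_sleeve: Loose yellow rubber bumper sleeve, 62 x 36 x 18 mm, lying in the tray beside the turning plate; to be left alone. Origin: centre of its underside.
- card_adapter: Loose silver memory card adapter, 57 x 30 x 6 mm, lying in the tray beside the turning plate; to be left alone. Origin: centre of its underside.
- screw_jar: Loose small amber jar, 38 mm across, 36 mm high, lying in the tray beside the turning plate; to be left alone. Origin: centre of its underside.
- cap: Loose red plastic cap, 30 x 22 x 12 mm, lying in the tray beside the turning plate; to be left alone. Origin: centre of its underside.

How it is judged (in metres and radians):
On the way, in this order (a step that is already met when the one before it is completed fails the run):
1. the vise has been set turning and let go: it turns by itself faster than 0.5 rad/s with nothing touching it ((velocity of joint turntable above 0.5 rad/s or velocity of joint turntable below -0.5 rad/s) and contact force between anything else and swivel_base below 0.05 N), for 0.2 s.
2. for 5 s on end the tool point stays within 25 mm sideways of the crack and 35 to 85 mm above it, while the untouched vise turns faster than 0.5 rad/s (all of step 1 and horizontal distance between the grasp point and crack below 0.025 m and height (world z) of the grasp point between 0.121 and 0.171 m), for 5 s.
At the end, for the whole second after the job is handed in: The vise stands still (slower than 0.03 rad/s) and untouched, the tool point is more than 100 mm away from the crack, and the loose things lie within 15 mm of where they started (velocity of joint turntable between -0.03 and 0.03 rad/s and contact force between anything else and swivel_base below 0.05 N and distance between the grasp point and crack above 0.1 m and distance of each of board_stick, security_key, bumper_sleeve, card_adapter, screw_jar, cap from where it was at the start of the episode below 0.015 m).
It fails at once if the vise is spun faster than 2.5 rad/s (velocity of joint turntable above 2.5 rad/s or velocity of joint turntable below -2.5 rad/s).
It fails at once if the cracked casing is touched (contact force between anything else and casing above 0.5 N).
It fails at once if the vise, its plate or pegs are hit or pushed with more than 15 N (contact force between anything else and swivel_base above 15 N).
It fails at once if a loose thing in the tray is moved more than 15 mm (distance of any of board_stick, security_key, bumper_sleeve, card_adapter, screw_jar, cap from where it was at the start of the episode above 0.015 m).
It also fails if it takes over 67 s, if anything falls off the work surface, if the arm or the gripper's body presses on something with over 40 N, if the wrist force passes 120 N, or if a joint passes its speed limit or range.

## Working session

There is one attempt and no reset: what is moved stays moved. The work goes in short steps, Python scripts to look and compute and a tool call to move; the robot and the scene stay as the last step left them, time stands still between calls to the robot, and variables do not carry over. Pictures are saved under pics/ and viewed, at most 10 in all, crops included, and the job is handed in when it is done.

Besides the shell and the picture viewer there is one more tool, called as a command line: name --argument value ..., lists and objects as JSON in quotes. arm_command: Moves the arm, as the interface text tells. Shifts and turns lie within -1 to 1; 1 stands for 120 mm of shift or pi/4 rad of turn. Its arguments: {"type":"object","properties":{"increments":{"type":"array"},"grip_force":{"type":"number"}},"required":["increments"]}

```bash
mkdir -p pics; ls; python3 - <<'E'
from rig import ctrl
import cv2,numpy as np
s=ctrl.sense();print({k:np.round(v,3) for k,v in s.items()})
ims=[]
for n in("top","side"):
    im=ctrl.capture(n)[:,:,::-1];cv2.imwrite(f"pics/{n}0.png",im);c=ctrl.camera_info(n);print(n,np.round(c["K"],1).tolist(),np.round(-c["R"].T@c["t"]),np.round(c["R"],2).tolist())
E
```

```text
pics
{'time_s': np.float64(0.0), 'joints': array([ 1.079,  0.313,  1.498, -0.   ,  1.331, -0.223]), 'dq': array([ 0.002,  0.   , -0.001,  0.001,  0.002,  0.002]), 'tau': array([-2.0000e-03, -4.1227e+01, -2.5974e+01, -0.0000e+00,  4.0000e-03,
        0.0000e+00]), 'eef_pos': array([139.313, 505.943, 249.432]), 'ee_rot': array([-0.   ,  0.134,  0.991, -0.001]), 'force': array([ 0.284,  0.345, -0.296]), 'wrist_torque': array([-0.01 ,  0.035,  0.038]), 'grip_force': np.float64(0.0), 'grip_width': np.float64(0.998)}
top [[567.6, 0.0, 315.2], [0.0, 567.6, 235.1], [0.0, 0.0, 1.0]] [ 388.   27. 1011.] [[-0.05, -1.0, -0.0], [-0.98, 0.05, -0.21], [0.21, -0.01, -0.98]]
side [[607.6, 0.0, 313.7], [0.0, 607.6, 235.2], [0.0, 0.0, 1.0]] [350. 832. 555.] [[-0.97, -0.26, -0.01], [-0.12, 0.47, -0.87], [0.23, -0.84, -0.49]]
```

View pics/top0.png

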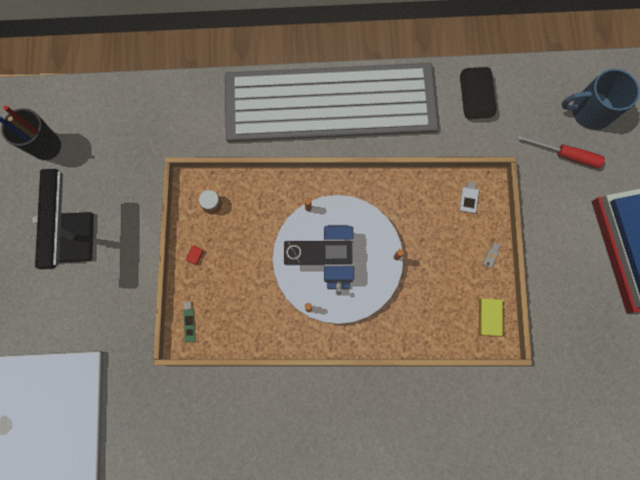

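View pics/side0.png

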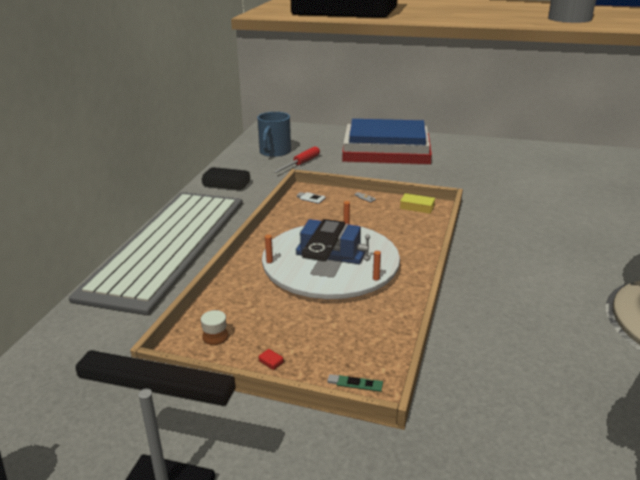

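The top view shows the plate centred near (338,258), the crack ring at (293,252) and the pegs at (308,205), (398,254) and (308,307). The side view shows the pegs at (268,249), (346,214) and (377,265) and the ring at (317,246). The lamp is at far left and out of the way.

```bash
cat > h.py <<'E'
import numpy as np,cv2
from rig import ctrl
def ray(c,uv):
    d=np.linalg.inv(c["K"])@np.array([uv[0],uv[1],1.]);R=np.array(c["R"]);return -R.T@np.array(c["t"]),R.T@d
def onz(c,uv,z):
    o,d=ray(c,uv);return o+d*(z-o[2])/d[2]
def tri(c1,u1,c2,u2):
    o1,d1=ray(c1,u1);o2,d2=ray(c2,u2);d1/=np.linalg.norm(d1);d2/=np.linalg.norm(d2)
    s=np.linalg.lstsq(np.c_[d1,-d2],o2-o1,rcond=None)[0];a=o1+s[0]*d1;b=o2+s[1]*d2
    return (a+b)/2,np.linalg.norm(a-b)
def proj(c,X):
    p=np.array(c["K"])@(np.array(c["R"])@np.array(X)+np.array(c["t"]));return p[:2]/p[2]
def orange(bgr,box,amin=8):
    hsv=cv2.cvtColor(bgr,cv2.COLOR_BGR2HSV);m=cv2.inRange(hsv,(4,165,60),(14,255,255))
    x0,y0,x1,y1=box;k=np.zeros_like(m);k[y0:y1,x0:x1]=m[y0:y1,x0:x1]
    n,l,st,ce=cv2.connectedComponentsWithStats(k)
    return [(st[i],ce[i],np.argwhere(l==i)[:,::-1]) for i in range(1,n) if st[i,4]>=amin]
E
python3 - <<'E'
from h import *
T,S=ctrl.camera_info("top"),ctrl.camera_info("side")
t,s=cv2.imread("pics/top0.png"),cv2.imread("pics/side0.png")
# plate
hsv=cv2.cvtColor(t,cv2.COLOR_BGR2HSV)
m=cv2.inRange(hsv,(0,0,120),(180,60,255));k=np.zeros_like(m);k[190:330,265:410]=m[190:330,265:410]
cs=max(cv2.findContours(k,0,1)[0],key=cv2.contourArea)
P=np.array([onz(T,p[0],30)[:2] for p in cv2.convexHull(cs)])
A=np.c_[2*P,np.ones(len(P))];q=np.linalg.lstsq(A,(P**2).sum(1),rcond=None)[0]
print("plate",q[:2],np.sqrt(q[2]+q[:2]@q[:2]))
for n,im,box in(("top",t,(270,190,410,330)),("side",s,(255,195,400,290))):
    for st,ce,px in orange(im,box):print(n,st,ce.round(1))
def ring(im,box):
    g=cv2.cvtColor(im,cv2.COLOR_BGR2GRAY);x0,y0,x1,y1=box
    ys,xs=np.where(g[y0:y1,x0:x1]>110);p=np.c_[xs+x0,ys+y0];print(len(p));return (p.min(0)+p.max(0))/2
rt,rs=ring(t,(287,245,302,260)),ring(s,(306,239,328,254))
print("ring",rt,rs,tri(T,rt,S,rs),onz(T,rt,86),onz(S,rs,86))
print("lamp",tri(T,(48,218),S,(155,375)))
for z in(0,100,200,300):print(onz(T,(48,218),z).round())
cv2.imwrite("pics/c.png",np.hstack([cv2.resize(t[185:335,265:415],None,fx=2.6,fy=2.6),cv2.resize(s[180:330,255:405],None,fx=2.6,fy=2.6)]))
E
```

```text
plate [554.16219129 -15.9776394 ] 114.51293357977622
side [344 202   5  21  86] [346.3 211.8]
side [266 235   6  27  98] [268.3 247. ]
side [374 252   6  27 105] [376.4 264.7]
59
35
ring [293.5 251.5] [316.5 247. ] (array([558.72580583,  58.61337445,  86.89747354]), np.float64(1.8868631072426663)) [557.94277633  58.4943744   86.        ] [560.12290696  56.98560629  86.        ]
lamp (array([619.27028092, 438.91909973, 149.11730525]), np.float64(2.4547302678640777))
[658. 510.   0.]
[631. 462. 100.]
[604. 414. 200.]
[578. 366. 300.]
```

View pics/c.png

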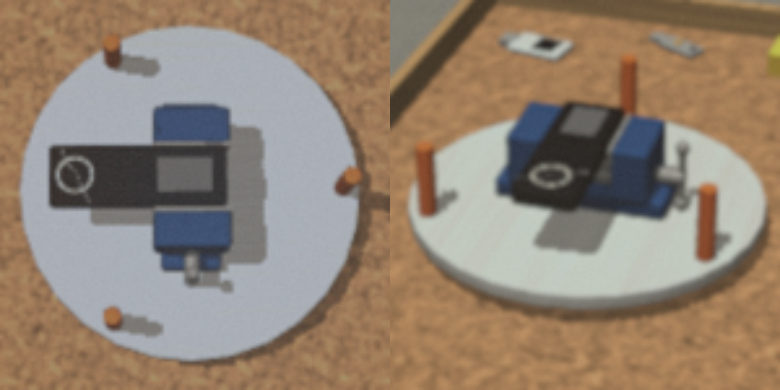

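The axis is at (554,-16) with a plate radius of 114.5. The crack is 74.4 from the axis and 87 high. These all agree with the text. I'll move to a point behind peg_a with the fingers shut.

arm_command --increments '[{"offset": [-0.23,-0.172,0.055],"dr": [0,0,0],"hand": -1},{"offset": [-0.23,-0.172,0.055],"dr": [0,0,0],"hand": -1},{"offset": [-0.23,-0.172,0.055],"dr": [0,0,0],"hand": -1},{"offset": [-0.23,-0.172,0.055],"dr": [0,0,0],"hand": -1},{"offset": [-0.23,-0.172,0.055],"dr": [0,0,0],"hand": -1},{"offset": [-0.23,-0.172,0.055],"dr": [0,0,0],"hand": -1},{"offset": [-0.23,-0.172,0.055],"dr": [0,0,0],"hand": -1},{"offset": [-0.23,-0.172,0.055],"dr": [0,0,0],"hand": -1}]'

```text
time_s: 0.9
eef_pos: [309.0, 287.1, 196.8]
ee_rot: [-0.0, 0.134, 0.991, -0.0]
force: [0.2, 0.1, 0.4]
grip_width: 0.002
grip_force: 0.0
```

arm_command --increments '[{"offset": [-0.23,-0.172,0.055],"dr": [0,0,0],"hand": -1},{"offset": [-0.23,-0.172,0.055],"dr": [0,0,0],"hand": -1},{"offset": [-0.23,-0.172,0.055],"dr": [0,0,0],"hand": -1},{"offset": [-0.23,-0.172,0.055],"dr": [0,0,0],"hand": -1},{"offset": [-0.23,-0.172,0.055],"dr": [0,0,0],"hand": -1},{"offset": [-0.23,-0.172,0.055],"dr": [0,0,0],"hand": -1},{"offset": [-0.23,-0.172,0.055],"dr": [0,0,0],"hand": -1},{"offset": [-0.23,-0.172,0.055],"dr": [0,0,0],"hand": -1}]'

```text
time_s: 1.7
eef_pos: [478.0, 69.2, 143.9]
ee_rot: [-0.0, 0.134, 0.991, 0.0]
force: [-0.6, 0.9, -0.3]
grip_width: 0.001
grip_force: 0.0
```

```bash
python3 - <<'E'
from h import *
T=ctrl.camera_info("top");t0=cv2.imread("pics/top0.png")
A=np.array([554.2,-16.])
for a in(146.7,266.7,26.7):
    r=np.deg2rad(a);X=[*(A+103*np.array([np.cos(r),np.sin(r)])),80];u=proj(T,X);print(a,np.round(X),u.round(1),cv2.cvtColor(t0,cv2.COLOR_BGR2HSV)[int(u[1]+.5),int(u[0]+.5)])
t=ctrl.capture("top")[:,:,::-1];w=ctrl.capture("wrist")[:,:,::-1]
cv2.imwrite("pics/tw1.png",np.hstack([cv2.resize(t[130:370,150:530],(380,240)),cv2.resize(w,(400,300))[:240]]) if 0 else np.hstack([t[150:370,160:520],cv2.resize(w,(293,220))]))
cv2.imwrite("pics/top1.png",t)
E
```

```text
146.7 [468.  41.  80.] [306.8 305.7] [ 14 149 166]
266.7 [ 548. -119.   80.] [400.2 252.8] [ 13 151 165]
26.7 [646.  30.  80.] [308.2 200.3] [ 13 157 166]
```

View pics/tw1.png

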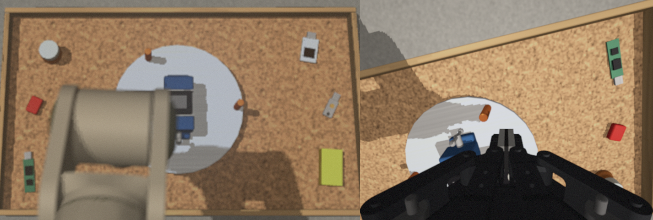

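The top view shows the arm hiding the left half of the plate, while peg_c (148,56 in the crop) and peg_b (239,104) stay in sight. The wrist view shows peg_a ahead of the fingers at (485,112).

```bash
cat >> h.py <<'E'
AX=np.array([554.2,-16.])
def pegs(bgr,c):
    """angles (deg) of pegs seen, from blob centroid on mid-height plane z=55"""
    hsv=cv2.cvtColor(bgr,cv2.COLOR_BGR2HSV);m=cv2.inRange(hsv,(2,135,50),(16,255,255))
    k=np.zeros_like(m)
    a=np.linspace(0,2*np.pi,60)
    pts=[proj(c,[*(AX+110*np.array([np.cos(x),np.sin(x)])),z]) for x in a for z in(30,80)]
    cv2.fillConvexPoly(k,cv2.convexHull(np.array(pts).astype(np.int32)),255)
    n,l,st,ce=cv2.connectedComponentsWithStats(m&k);o=[]
    for i in range(1,n):
        if st[i,4]<25: continue
        d=onz(c,ce[i],55)[:2]-AX;r=np.hypot(*d)
        if 92<r<114:o.append((round(np.degrees(np.arctan2(d[1],d[0]))%360,1),round(r,1),int(st[i,4])))
    return o
def look(names=("top","side"),tag=None):
    out=[]
    for n in names:
        t=float(ctrl.sense()["time_s"]);im=np.ascontiguousarray(ctrl.capture(n)[:,:,::-1])
        if tag:cv2.imwrite(f"pics/{tag}_{n}.png",im)
        out.append((n,round(t,3),pegs(im,ctrl.camera_info(n))))
    return out
E
python3 - <<'E'
from h import *
T,S=ctrl.camera_info("top"),ctrl.camera_info("side")
print(pegs(cv2.imread("pics/top0.png"),T),pegs(cv2.imread("pics/top1.png"),T),pegs(cv2.imread("pics/side0.png"),S))
W=ctrl.camera_info("wrist");s=ctrl.sense();print(s["eef_pos"],s["time_s"])
E
```

```text
[(np.float64(26.0), np.float64(108.7), 36), (np.float64(269.5), np.float64(106.3), 33), (np.float64(147.2), np.float64(101.5), 27)] [(np.float64(26.0), np.float64(108.4), 36), (np.float64(269.2), np.float64(105.5), 37)] [(np.float64(21.9), np.float64(104.8), 155), (np.float64(148.2), np.float64(99.1), 137)]
[478.90293417  67.82371463 143.39199791] 1.8
```

arm_command --increments '[{"offset": [0.01,0.025,0.1],"dr": [0,0,0],"hand": -1},{"offset": [0.01,0.025,0.1],"dr": [0,0,0],"hand": -1},{"offset": [0.01,0,0.1],"dr": [0,0,0],"hand": -1},{"offset": [0,0,0.1],"dr": [0,0,0],"hand": -1},{"offset": [0,0,0.1],"dr": [0,0,0],"hand": -1},{"offset": [0,0,0.08],"dr": [0,0,0],"hand": -1},{"offset": [0,0,0],"dr": [0,0,0],"hand": -1}]'

```text
time_s: 2.5
eef_pos: [474.9, 77.4, 73.5]
ee_rot: [-0.001, 0.134, 0.991, -0.0]
force: [-1.1, -0.4, -0.3]
grip_width: 0.001
grip_force: 0.0
```

```bash
python3 - <<'E'
from h import *
s=ctrl.sense();print(s["eef_pos"].round(1),s["force"].round(2),s["time_s"])
s=np.ascontiguousarray(ctrl.capture("side")[:,:,::-1]);w=np.ascontiguousarray(ctrl.capture("wrist")[:,:,::-1])
cv2.imwrite("pics/sw2.png",np.hstack([cv2.resize(s[170:320,240:420],(432,360)),cv2.resize(w[120:420,140:500],(360,360))[:, :360]]))
print(pegs(s,ctrl.camera_info("side")))
E
```

```text
[474.9  77.4  73.5] [-1.12 -0.42 -0.33] 2.5
[(np.float64(270.0), np.float64(109.8), 131), (np.float64(22.1), np.float64(104.8), 153), (np.float64(146.5), np.float64(105.2), 53)]
```

View pics/sw2.png

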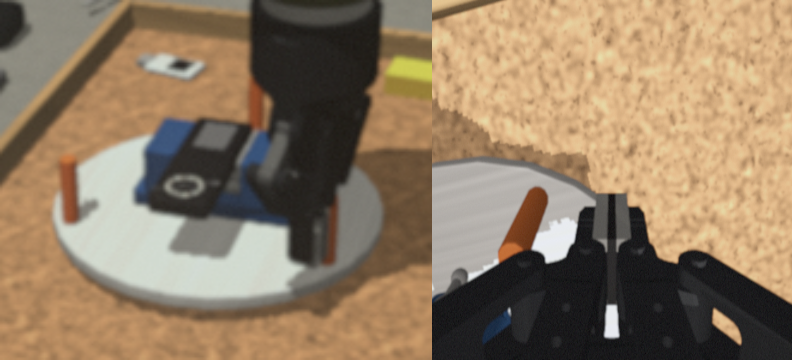

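In the side view the shut fingers stand just behind peg_a (crop 300–335, 235), and the casing is clear. I'll raise the tool slightly, close up slowly, then ramp the push.

arm_command --increments '[{"offset": [0,-0.033,-0.02],"dr": [0,0,0],"hand": -1},{"offset": [0,-0.033,-0.02],"dr": [0,0,0],"hand": -1},{"offset": [0,-0.033,-0.02],"dr": [0,0,0],"hand": -1},{"offset": [0,-0.016,0],"dr": [0,0,0],"hand": -1},{"offset": [0,-0.016,0],"dr": [0,0,0],"hand": -1},{"offset": [0,-0.016,0],"dr": [0,0,0],"hand": -1}]'

```text
time_s: 3.2
eef_pos: [470.8, 60.1, 82.0]
ee_rot: [-0.0, 0.134, 0.991, 0.0]
force: [0.4, -0.4, -0.3]
grip_width: 0.003
grip_force: 0.0
```

```bash
python3 - <<'E'
from h import *
s=ctrl.sense();print(s["eef_pos"].round(1),s["force"].round(2),s["time_s"]);print(look(("side","top")))
w=np.ascontiguousarray(ctrl.capture("wrist")[:,:,::-1]);cv2.imwrite("pics/w3.png",cv2.resize(w,(400,300)))
E
```

```text
[470.8  60.1  82. ] [ 0.39 -0.38 -0.33] 3.2
[('side', 3.2, [(np.float64(21.9), np.float64(104.8), 152)]), ('top', 3.25, [(np.float64(26.0), np.float64(108.6), 35), (np.float64(269.5), np.float64(106.5), 33)])]
```

View pics/w3.png

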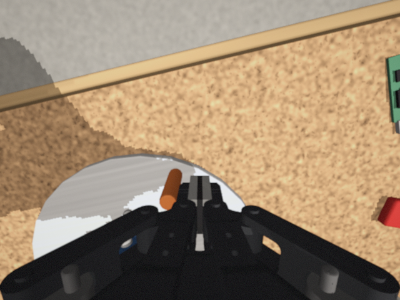

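The wrist view shows peg_a at (171,188), a few millimetres from the finger's face. Now the push.

arm_command --increments '[{"offset": [0,-0.016,0],"dr": [0,0,0],"hand": -1},{"offset": [0,-0.016,0],"dr": [0,0,0],"hand": -1},{"offset": [0,-0.016,0],"dr": [0,0,0],"hand": -1}]'

```text
time_s: 3.65
eef_pos: [469.3, 54.5, 82.0]
ee_rot: [-0.0, 0.134, 0.991, -0.0]
force: [-0.1, 0.8, 0.7]
grip_width: 0.002
grip_force: 0.0
```

arm_command --increments '[{"offset": [0.009,-0.032,0],"dr": [0,0,0],"hand": -1},{"offset": [0.013,-0.057,0],"dr": [0,0,0],"hand": -1},{"offset": [0.011,-0.083,0],"dr": [0,0,0],"hand": -1},{"offset": [0.002,-0.108,0],"dr": [0,0,0],"hand": -1},{"offset": [-0.014,-0.128,0],"dr": [0,0,0],"hand": -1},{"offset": [-0.03,-0.125,0],"dr": [0,0,0],"hand": -1},{"offset": [0.03,-0.06,-0.15],"dr": [0,0,0],"hand": -1},{"offset": [0.05,0,-0.33],"dr": [0,0,0],"hand": -1}]'

```text
time_s: 4.45
eef_pos: [440.5, -13.1, 138.4]
ee_rot: [-0.003, 0.135, 0.991, 0.0]
force: [0.3, 0.2, 0.4]
grip_width: 0.002
grip_force: 0.0
```

```bash
python3 - <<'E'
from h import *
for l in look(("top","side","top","side"),"p4"):print(l)
s=ctrl.sense();print(s["eef_pos"].round(1),s["force"].round(2),s["time_s"])
E
```

```text
('top', 4.45, [(np.float64(325.1), np.float64(109.8), 31), (np.float64(82.9), np.float64(104.1), 26)])
('side', 4.5, [(np.float64(326.6), np.float64(112.1), 155), (np.float64(214.5), np.float64(105.4), 178), (np.float64(86.7), np.float64(97.6), 141)])
('top', 4.55, [(np.float64(333.7), np.float64(109.6), 31), (np.float64(91.9), np.float64(103.7), 29)])
('side', 4.6, [(np.float64(334.4), np.float64(111.9), 161), (np.float64(223.3), np.float64(107.1), 176), (np.float64(96.0), np.float64(96.4), 157)])
[442.2 -12.4 140. ] [-0.04 -0.25  0.04] 4.65
```

The vise is coasting at about 1.5 rad/s counter-clockwise. I'll start following.

```bash
cat > f.py <<'E'
import json,os
from h import *
H="hist.json"
def track(names=("top","side"),new=None,n=8,z=146.,lift_rows=1):
    h=json.load(open(H)) if os.path.exists(H) else {"d":[],"m":[np.radians(213.5),1.52,0.11,4.55]}
    th,w,a,t0=h["m"]
    for nm,t,o in (new or look(names)):
        pr=th+w*(t-t0)-a*(t-t0)**2/2
        for ang,r,_ in o:
            e=(np.radians(float(ang))-pr+np.pi/3)%(2*np.pi/3)-np.pi/3
            if abs(e)<0.25:h["d"].append([t,pr+e])
            else: print("rej",nm,t,ang,round(np.degrees(e)))
    D=np.array(h["d"]);t0=D[-1,0];x=D[:,0]-t0
    span=-x[0]
    # quadratic with weak prior on deceleration 0.11+-0.04
    M=np.c_[np.ones_like(x),x,-x**2/2]/0.05;y=D[:,1]/0.05
    M=np.r_[M,[[0,0,1/0.03]]];y=np.r_[y,0.11/0.03]
    p=np.linalg.lstsq(M,y,rcond=None)[0];th,w,a=p
    res=D[:,1]-(M[:-1]@p)*0.05
    h["m"]=[th,w,a,t0];json.dump(h,open(H,"w"))
    s=ctrl.sense();T=float(s["time_s"]);P=s["eef_pos"]
    C=lambda t:AX+75*np.array([np.cos(q:=th+w*(t-t0)-a*(t-t0)**2/2-np.pi/3),np.sin(q)])
    print(f"t={T:.2f} w={w:.3f} a={a:.3f} rms={np.degrees(res.std()):.1f} last={np.degrees(res[-4:]).round(1)} tcp={P.round(1)} off={np.round(P[:2]-C(T),1)}")
    X=np.array([[-.964,.266],[.266,.964]])
    p=P[:2].copy();zz=P[2];R=[]
    for i in range(1,n+1):
        g=C(T+.1*i);d=g-p;L=np.hypot(*d)
        if L>35:d*=35/L
        dz=(z-zz) if i==1 else 0
        o=X@d/120;R.append({"offset":[round(o[0],3),round(o[1],3),round(-dz/120,3)],"dr":[0,0,0],"hand":-1});p=p+d;zz+=dz
    print(json.dumps(R))
E
python3 - <<'E'
from f import *
C={n:ctrl.camera_info(n) for n in("top","side")}
# the two frames of each view saved last are the second ones (t=4.55, 4.60); add the first from the printed numbers
new=[("top",4.45,[(325.1,0,0),(82.9,0,0)]),("side",4.5,[(326.6,0,0),(214.5,0,0),(86.7,0,0)]),("top",4.55,[(333.7,0,0),(91.9,0,0)]),("side",4.6,[(334.4,0,0),(223.3,0,0),(96.,0,0)])]
track(new=new,n=8)
E
```

```text
t=4.65 w=1.567 a=0.110 rms=3.0 last=[-1.4 -3.4  5.5 -1.8] tcp=[442.2 -12.4 140. ] off=[-40.5 -19.2]
[{"offset": [-0.26, 0.133, -0.05], "dr": [0, 0, 0], "hand": -1}, {"offset": [-0.046, -0.081, 0.0], "dr": [0, 0, 0], "hand": -1}, {"offset": [-0.033, -0.09, 0.0], "dr": [0, 0, 0], "hand": -1}, {"offset": [-0.046, -0.083, 0.0], "dr": [0, 0, 0], "hand": -1}, {"offset": [-0.057, -0.075, 0.0], "dr": [0, 0, 0], "hand": -1}, {"offset": [-0.067, -0.065, 0.0], "dr": [0, 0, 0], "hand": -1}, {"offset": [-0.076, -0.054, 0.0], "dr": [0, 0, 0], "hand": -1}, {"offset": [-0.082, -0.042, 0.0], "dr": [0, 0, 0], "hand": -1}]
```

arm_command --increments '[{"offset": [-0.2,0.1,-0.05],"dr": [0,0,0],"hand": -1},{"offset": [-0.106,-0.048,0],"dr": [0,0,0],"hand": -1},{"offset": [-0.033,-0.09,0],"dr": [0,0,0],"hand": -1},{"offset": [-0.046,-0.083,0],"dr": [0,0,0],"hand": -1},{"offset": [-0.057,-0.075,0],"dr": [0,0,0],"hand": -1},{"offset": [-0.067,-0.065,0],"dr": [0,0,0],"hand": -1},{"offset": [-0.076,-0.054,0],"dr": [0,0,0],"hand": -1},{"offset": [-0.082,-0.042,0],"dr": [0,0,0],"hand": -1}]'

```text
time_s: 5.45
eef_pos: [508.6, -75.1, 145.6]
ee_rot: [0.0, 0.134, 0.991, -0.0]
force: [-0.2, -0.1, -0.3]
grip_width: -0.0
grip_force: 0.0
```

```bash
python3 -c "
from f import *
track()"
```

```text
t=5.55 w=1.440 a=0.110 rms=3.1 last=[-1.7 -2.1  4.5 -2.6] tcp=[509.  -75.2 145.5] off=[-6.2  4.8]
[{"offset": [-0.148, -0.044, -0.004], "dr": [0, 0, 0], "hand": -1}, {"offset": [-0.088, -0.006, 0.0], "dr": [0, 0, 0], "hand": -1}, {"offset": [-0.088, 0.007, 0.0], "dr": [0, 0, 0], "hand": -1}, {"offset": [-0.085, 0.019, 0.0], "dr": [0, 0, 0], "hand": -1}, {"offset": [-0.081, 0.03, 0.0], "dr": [0, 0, 0], "hand": -1}, {"offset": [-0.076, 0.041, 0.0], "dr": [0, 0, 0], "hand": -1}, {"offset": [-0.069, 0.05, 0.0], "dr": [0, 0, 0], "hand": -1}, {"offset": [-0.061, 0.059, 0.0], "dr": [0, 0, 0], "hand": -1}]
```

arm_command --increments '[{"offset": [-0.148,-0.044,-0.004],"dr": [0,0,0],"hand": -1},{"offset": [-0.088,-0.006,0],"dr": [0,0,0],"hand": -1},{"offset": [-0.088,0.007,0],"dr": [0,0,0],"hand": -1},{"offset": [-0.085,0.019,0],"dr": [0,0,0],"hand": -1},{"offset": [-0.081,0.03,0],"dr": [0,0,0],"hand": -1},{"offset": [-0.076,0.041,0],"dr": [0,0,0],"hand": -1},{"offset": [-0.069,0.05,0],"dr": [0,0,0],"hand": -1},{"offset": [-0.061,0.059,0],"dr": [0,0,0],"hand": -1}]'

```text
time_s: 6.35
eef_pos: [594.1, -77.9, 146.0]
ee_rot: [-0.0, 0.134, 0.991, 0.0]
force: [0.7, 0.1, -0.4]
grip_width: -0.001
grip_force: 0.0
```

```bash
python3 -c "
from f import *
track()"
```

```text
t=6.45 w=1.316 a=0.116 rms=3.0 last=[-0.8  4.4 -4.7 -0.4] tcp=[594.2 -77.5 145.9] off=[-6.2 -2.5]
[{"offset": [-0.089, 0.102, -0.001], "dr": [0, 0, 0], "hand": -1}, {"offset": [-0.035, 0.073, 0.0], "dr": [0, 0, 0], "hand": -1}, {"offset": [-0.025, 0.076, 0.0], "dr": [0, 0, 0], "hand": -1}, {"offset": [-0.015, 0.078, 0.0], "dr": [0, 0, 0], "hand": -1}, {"offset": [-0.005, 0.078, 0.0], "dr": [0, 0, 0], "hand": -1}, {"offset": [0.005, 0.078, 0.0], "dr": [0, 0, 0], "hand": -1}, {"offset": [0.015, 0.076, 0.0], "dr": [0, 0, 0], "hand": -1}, {"offset": [0.024, 0.073, 0.0], "dr": [0, 0, 0], "hand": -1}]
```

arm_command --increments '[{"offset": [-0.089,0.102,0],"dr": [0,0,0],"hand": -1},{"offset": [-0.035,0.073,0],"dr": [0,0,0],"hand": -1},{"offset": [-0.025,0.076,0],"dr": [0,0,0],"hand": -1},{"offset": [-0.015,0.078,0],"dr": [0,0,0],"hand": -1},{"offset": [-0.005,0.078,0],"dr": [0,0,0],"hand": -1},{"offset": [0.005,0.078,0],"dr": [0,0,0],"hand": -1},{"offset": [0.015,0.076,0],"dr": [0,0,0],"hand": -1},{"offset": [0.024,0.073,0],"dr": [0,0,0],"hand": -1}]'

```text
time_s: 7.25
eef_pos: [628.2, -8.2, 146.1]
ee_rot: [-0.0, 0.134, 0.991, -0.0]
force: [-0.1, -0.0, 0.0]
grip_width: 0.002
grip_force: 0.0
```

```bash
python3 -c "
from f import *
track()"
```

```text
t=7.35 w=1.225 a=0.110 rms=3.2 last=[-4.9 -0.6  4.8 -4.1] tcp=[628.   -7.7 146.1] off=[ 1.  -9.6]
[{"offset": [0.07, 0.138, 0.001], "dr": [0, 0, 0], "hand": -1}, {"offset": [0.048, 0.058, 0.0], "dr": [0, 0, 0], "hand": -1}, {"offset": [0.054, 0.051, 0.0], "dr": [0, 0, 0], "hand": -1}, {"offset": [0.059, 0.044, 0.0], "dr": [0, 0, 0], "hand": -1}, {"offset": [0.063, 0.037, 0.0], "dr": [0, 0, 0], "hand": -1}, {"offset": [0.066, 0.029, 0.0], "dr": [0, 0, 0], "hand": -1}, {"offset": [0.069, 0.021, 0.0], "dr": [0, 0, 0], "hand": -1}, {"offset": [0.07, 0.013, 0.0], "dr": [0, 0, 0], "hand": -1}]
```

arm_command --increments '[{"offset": [0.07,0.138,0],"dr": [0,0,0],"hand": -1},{"offset": [0.048,0.058,0],"dr": [0,0,0],"hand": -1},{"offset": [0.054,0.051,0],"dr": [0,0,0],"hand": -1},{"offset": [0.059,0.044,0],"dr": [0,0,0],"hand": -1},{"offset": [0.063,0.037,0],"dr": [0,0,0],"hand": -1},{"offset": [0.066,0.029,0],"dr": [0,0,0],"hand": -1},{"offset": [0.069,0.021,0],"dr": [0,0,0],"hand": -1},{"offset": [0.07,0.013,0],"dr": [0,0,0],"hand": -1}]'

```text
time_s: 8.15
eef_pos: [582.3, 52.5, 146.1]
ee_rot: [0.0, 0.134, 0.991, -0.0]
force: [-0.0, 0.7, 0.2]
grip_width: -0.001
grip_force: 0.0
```

```bash
python3 -c "
from f import *
track()"
```

```text
t=8.25 w=1.072 a=0.130 rms=3.3 last=[ 1.   2.8 -5.8 -0.2] tcp=[582.1  52.6 146.2] off=[ 2.3 -1.9]
[{"offset": [0.089, 0.012, 0.002], "dr": [0, 0, 0], "hand": -1}, {"offset": [0.065, -0.005, 0.0], "dr": [0, 0, 0], "hand": -1}, {"offset": [0.063, -0.012, 0.0], "dr": [0, 0, 0], "hand": -1}, {"offset": [0.061, -0.018, 0.0], "dr": [0, 0, 0], "hand": -1}, {"offset": [0.058, -0.024, 0.0], "dr": [0, 0, 0], "hand": -1}, {"offset": [0.055, -0.029, 0.0], "dr": [0, 0, 0], "hand": -1}, {"offset": [0.051, -0.034, 0.0], "dr": [0, 0, 0], "hand": -1}, {"offset": [0.047, -0.038, 0.0], "dr": [0, 0, 0], "hand": -1}]
```

arm_command --increments '[{"offset": [0.089,0.012,0],"dr": [0,0,0],"hand": -1},{"offset": [0.065,-0.005,0],"dr": [0,0,0],"hand": -1},{"offset": [0.063,-0.012,0],"dr": [0,0,0],"hand": -1},{"offset": [0.061,-0.018,0],"dr": [0,0,0],"hand": -1},{"offset": [0.058,-0.024,0],"dr": [0,0,0],"hand": -1},{"offset": [0.055,-0.029,0],"dr": [0,0,0],"hand": -1},{"offset": [0.051,-0.034,0],"dr": [0,0,0],"hand": -1},{"offset": [0.047,-0.038,0],"dr": [0,0,0],"hand": -1}]'

```text
time_s: 9.05
eef_pos: [521.1, 50.3, 146.1]
ee_rot: [0.0, 0.134, 0.991, -0.0]
force: [0.8, 0.5, -0.7]
grip_width: -0.002
grip_force: 0.0
```

```bash
python3 -c "
from f import *
track()"
```

```text
t=9.15 w=0.963 a=0.127 rms=3.3 last=[-0.5 -0.1  4.5 -3.7] tcp=[521.   50.2 146.1] off=[7.3 3.1]
[{"offset": [0.089, -0.087, 0.001], "dr": [0, 0, 0], "hand": -1}, {"offset": [0.033, -0.049, 0.0], "dr": [0, 0, 0], "hand": -1}, {"offset": [0.028, -0.051, 0.0], "dr": [0, 0, 0], "hand": -1}, {"offset": [0.022, -0.052, 0.0], "dr": [0, 0, 0], "hand": -1}, {"offset": [0.017, -0.053, 0.0], "dr": [0, 0, 0], "hand": -1}, {"offset": [0.012, -0.054, 0.0], "dr": [0, 0, 0], "hand": -1}, {"offset": [0.007, -0.054, 0.0], "dr": [0, 0, 0], "hand": -1}, {"offset": [0.003, -0.054, 0.0], "dr": [0, 0, 0], "hand": -1}]
```

arm_command --increments '[{"offset": [0.089,-0.087,0],"dr": [0,0,0],"hand": -1},{"offset": [0.033,-0.049,0],"dr": [0,0,0],"hand": -1},{"offset": [0.028,-0.051,0],"dr": [0,0,0],"hand": -1},{"offset": [0.022,-0.052,0],"dr": [0,0,0],"hand": -1},{"offset": [0.017,-0.053,0],"dr": [0,0,0],"hand": -1},{"offset": [0.012,-0.054,0],"dr": [0,0,0],"hand": -1},{"offset": [0.007,-0.054,0],"dr": [0,0,0],"hand": -1},{"offset": [0.003,-0.054,0],"dr": [0,0,0],"hand": -1}]'

```text
time_s: 9.95
eef_pos: [482.7, 4.3, 146.1]
ee_rot: [0.0, 0.134, 0.991, 0.0]
force: [-0.3, -0.5, 0.2]
grip_width: -0.0
grip_force: 0.0
```

```bash
python3 -c "
from f import *
track()"
```

```text
t=10.05 w=0.836 a=0.130 rms=3.4 last=[-1.2 -4.2  6.3 -2.4] tcp=[482.7   4.1 146.1] off=[1.8 4.3]
[{"offset": [0.0, -0.09, 0.001], "dr": [0, 0, 0], "hand": -1}, {"offset": [-0.009, -0.05, 0.0], "dr": [0, 0, 0], "hand": -1}, {"offset": [-0.013, -0.048, 0.0], "dr": [0, 0, 0], "hand": -1}, {"offset": [-0.016, -0.046, 0.0], "dr": [0, 0, 0], "hand": -1}, {"offset": [-0.02, -0.044, 0.0], "dr": [0, 0, 0], "hand": -1}, {"offset": [-0.022, -0.042, 0.0], "dr": [0, 0, 0], "hand": -1}, {"offset": [-0.025, -0.039, 0.0], "dr": [0, 0, 0], "hand": -1}, {"offset": [-0.027, -0.037, 0.0], "dr": [0, 0, 0], "hand": -1}]
```

arm_command --increments '[{"offset": [0,-0.09,0],"dr": [0,0,0],"hand": -1},{"offset": [-0.009,-0.05,0],"dr": [0,0,0],"hand": -1},{"offset": [-0.013,-0.048,0],"dr": [0,0,0],"hand": -1},{"offset": [-0.016,-0.046,0],"dr": [0,0,0],"hand": -1},{"offset": [-0.02,-0.044,0],"dr": [0,0,0],"hand": -1},{"offset": [-0.022,-0.042,0],"dr": [0,0,0],"hand": -1},{"offset": [-0.025,-0.039,0],"dr": [0,0,0],"hand": -1},{"offset": [-0.027,-0.037,0],"dr": [0,0,0],"hand": -1}]'

```text
time_s: 10.85
eef_pos: [485.6, -45.6, 146.0]
ee_rot: [-0.0, 0.134, 0.991, 0.0]
force: [0.6, 0.0, 0.2]
grip_width: -0.003
grip_force: 0.0
```

```bash
python3 -c "
from f import *
track(n=6)
im=np.ascontiguousarray(ctrl.capture('wrist')[:,:,::-1]);cv2.imwrite('pics/w5.png',cv2.resize(im,(400,300)))"
```

```text
t=10.95 w=0.700 a=0.135 rms=3.3 last=[-0.3  0.4 -4.9  1.4] tcp=[485.7 -45.8 146.1] off=[-0.9  2.7]
[{"offset": [-0.042, -0.051, 0.0], "dr": [0, 0, 0], "hand": -1}, {"offset": [-0.031, -0.029, 0.0], "dr": [0, 0, 0], "hand": -1}, {"offset": [-0.032, -0.026, 0.0], "dr": [0, 0, 0], "hand": -1}, {"offset": [-0.033, -0.023, 0.0], "dr": [0, 0, 0], "hand": -1}, {"offset": [-0.034, -0.021, 0.0], "dr": [0, 0, 0], "hand": -1}, {"offset": [-0.034, -0.018, 0.0], "dr": [0, 0, 0], "hand": -1}]
```

View pics/w5.png

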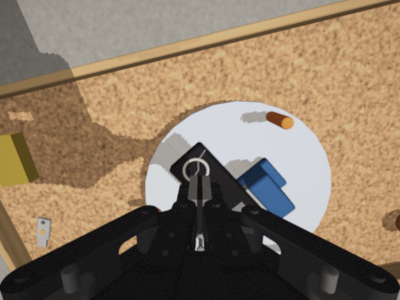

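The wrist view shows the ring at (197,168), straight ahead of the fingertips. I'll check its offset from the tool point.

```bash
python3 -c "
from h import *
X=onz(ctrl.camera_info('wrist'),(197*1.6,168*1.6),86);s=ctrl.sense();print(X.round(1),s['eef_pos'].round(1),np.hypot(*(X-s['eef_pos'])[:2]),np.hypot(*(X[:2]-AX)),s['time_s'])"
```

```text
[485.5 -47.2  86. ] [485.5 -45.4 146. ] 1.7654587901935774 75.43601997235028 11.0
```

The ring is 1.8 mm off, after about 6 s of following. Now I'll draw away upward and back.

arm_command --increments '[{"offset": [-0.04,-0.04,0],"dr": [0,0,0],"hand": -1},{"offset": [-0.03,-0.03,-0.1],"dr": [0,0,0],"hand": -1},{"offset": [0,0,-0.25],"dr": [0,0,0],"hand": -1},{"offset": [0.1,0,-0.25],"dr": [0,0,0],"hand": -1},{"offset": [0.2,0,-0.25],"dr": [0,0,0],"hand": -1},{"offset": [0.25,0,-0.2],"dr": [0,0,0],"hand": -1},{"offset": [0.25,0,-0.1],"dr": [0,0,0],"hand": -1},{"offset": [0.1,0,0],"dr": [0,0,0],"hand": -1}]'

```text
time_s: 11.8
eef_pos: [386.3, -26.5, 285.6]
ee_rot: [0.002, 0.134, 0.991, -0.0]
force: [0.6, -0.2, 1.7]
grip_width: 0.001
grip_force: 0.0
```

arm_command --increments '[{"offset": [0,0,0],"dr": [0,0,0],"hand": -1},{"offset": [0,0,0],"dr": [0,0,0],"hand": -1},{"offset": [0,0,0],"dr": [0,0,0],"hand": -1},{"offset": [0,0,0],"dr": [0,0,0],"hand": -1},{"offset": [0,0,0],"dr": [0,0,0],"hand": -1},{"offset": [0,0,0],"dr": [0,0,0],"hand": -1},{"offset": [0,0,0],"dr": [0,0,0],"hand": -1},{"offset": [0,0,0],"dr": [0,0,0],"hand": -1}]'

```text
time_s: 12.6
eef_pos: [387.2, -26.9, 284.1]
ee_rot: [-0.0, 0.134, 0.991, -0.0]
force: [0.1, 0.1, 0.2]
grip_width: -0.004
grip_force: 0.0
```

arm_command --increments '[{"offset": [0,0,0],"dr": [0,0,0],"hand": -1},{"offset": [0,0,0],"dr": [0,0,0],"hand": -1},{"offset": [0,0,0],"dr": [0,0,0],"hand": -1},{"offset": [0,0,0],"dr": [0,0,0],"hand": -1},{"offset": [0,0,0],"dr": [0,0,0],"hand": -1},{"offset": [0,0,0],"dr": [0,0,0],"hand": -1},{"offset": [0,0,0],"dr": [0,0,0],"hand": -1},{"offset": [0,0,0],"dr": [0,0,0],"hand": -1}]'

```text
time_s: 13.4
eef_pos: [387.2, -26.9, 284.1]
ee_rot: [-0.0, 0.134, 0.991, 0.0]
force: [0.4, 0.2, 0.0]
grip_width: -0.001
grip_force: 0.0
```

arm_command --increments '[{"offset": [0,0,0],"dr": [0,0,0],"hand": -1},{"offset": [0,0,0],"dr": [0,0,0],"hand": -1},{"offset": [0,0,0],"dr": [0,0,0],"hand": -1},{"offset": [0,0,0],"dr": [0,0,0],"hand": -1},{"offset": [0,0,0],"dr": [0,0,0],"hand": -1},{"offset": [0,0,0],"dr": [0,0,0],"hand": -1},{"offset": [0,0,0],"dr": [0,0,0],"hand": -1},{"offset": [0,0,0],"dr": [0,0,0],"hand": -1}]'

```text
time_s: 14.2
eef_pos: [387.2, -26.8, 284.1]
ee_rot: [-0.0, 0.134, 0.991, 0.0]
force: [0.9, 0.5, 0.2]
grip_width: 0.004
grip_force: 0.0
```

```bash
python3 - <<'E'
from h import *
import time
for k in range(12):
    print(look(("side",)))
    for _ in range(9): ctrl.capture("side")
print(look(("side","top"),"end"),ctrl.sense()["eef_pos"].round(1))
E
```

```text
[('side', 14.2, [(np.float64(249.8), np.float64(110.1), 168), (np.float64(1.0), np.float64(108.3), 167), (np.float64(125.7), np.float64(99.4), 140)])]
[('side', 14.7, [(np.float64(9.6), np.float64(107.1), 169), (np.float64(135.2), np.float64(99.2), 137)])]
[('side', 15.2, [(np.float64(16.9), np.float64(105.5), 164), (np.float64(142.9), np.float64(99.5), 136)])]
[('side', 15.7, [(np.float64(23.3), np.float64(104.6), 151), (np.float64(149.2), np.float64(99.5), 136)])]
[('side', 16.2, [(np.float64(28.0), np.float64(103.8), 141), (np.float64(153.9), np.float64(99.6), 137)])]
[('side', 16.7, [(np.float64(31.5), np.float64(103.3), 135), (np.float64(157.0), np.float64(99.5), 136)])]
[('side', 17.2, [(np.float64(32.8), np.float64(103.0), 142), (np.float64(158.4), np.float64(99.8), 135)])]
[('side', 17.7, [(np.float64(33.0), np.float64(103.0), 142), (np.float64(158.4), np.float64(99.9), 136)])]
[('side', 18.2, [(np.float64(33.0), np.float64(103.0), 142), (np.float64(158.5), np.float64(99.8), 134)])]
[('side', 18.7, [(np.float64(33.0), np.float64(103.0), 142), (np.float64(158.4), np.float64(99.9), 136)])]
[('side', 19.2, [(np.float64(33.0), np.float64(103.0), 142), (np.float64(158.5), np.float64(99.8), 135)])]
[('side', 19.7, [(np.float64(33.1), np.float64(103.1), 141), (np.float64(158.5), np.float64(99.9), 135)])]
[('side', 20.2, [(np.float64(33.0), np.float64(103.0), 141), (np.float64(158.4), np.float64(100.0), 136)]), ('top', 20.25, [(np.float64(36.2), np.float64(108.0), 32), (np.float64(279.2), np.float64(106.2), 42)])] [387.2 -26.9 284.1]
```

The vise has stood still since 17.5 s, and the tool is about 200 mm from the crack. I'm handing in.

```bash
python3 -c "
from rig import ctrl
print(ctrl.finish_job())"
```

```text
the job is handed in; nothing more can be done
None
```

The job is handed in, with no verdict shown: I spun the vise to about 1.5 rad/s by peg_a and followed the crack untouched for about 6 s (within about 11 mm at each check), and the vise was at rest with the tool withdrawn at the end; I didn't re-measure the loose things, but nothing went near them.

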